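# Hold the dolls' house chimney in its roof opening for fixing

## Robot

A 6-joint arm with a two-finger parallel gripper is mounted at the origin on the work surface. World frame = base frame: x ahead of the robot, y to its left, z up, the work surface at z = 0. Lengths are in m, angles in degrees, forces in N, time in s.
With the tool pointing down it reaches from about 0.375 to 0.9 m from the base axis. Payload 3.1 kg.
Tool frame: the origin (TCP) lies between the finger pads; the fingertips stand 19 mm ahead of it and the grasp point (between the pads) is the TCP; z points along the fingers, x is the direction in which the jaws open and shut, and the axes are right-handed (so a half turn about z gives the same grasp; the last joint's range is limited). The gripper opens to 87 mm and grips with 3 to 60 N. Pads are 19 mm wide; open, the fingers measure 117 mm over their backs; the gripper's body (75 mm by 190 mm) begins 51 mm behind the grasp point.
Start: joints at [63.34, 30.224, 82.088, -0, 67.689, -10.227], TCP at [0.177, 0.599, 0.242] pointing down, gripper open.
Joint ranges: [-176.69, 176.69], [-43.24, 126.21], [12.49, 139.97], [-82, 262], [0, 151.66], [-163.58, 163.58]. Speed limits (degrees/s): [159.86, 159.86, 180, 180, 180, 180].

## Interface

Orientations are given as a 3x3 rotation matrix whose columns are the frame's x, y, z axes.
In Python, from rig import read_state, capture, camera_info, hand_in, spot_in, silhouettes gives the robot as it stands.
- The arm moves only by the shell command python3 -m jog 'ROWS'. ROWS is text: rows parted by semicolons, each of 7 numbers parted by spaces: the shift along the tool's x, y, z in m, then the turn, a rotation vector about the tool's x, y, z in degrees, then the opening, from 0 (shut) to 1 (fully open). A call has 1 to 8 rows; each row is the pose to reach, as a shift and turn from the pose commanded when the call began, along the tool's axes at that moment; what a row does not reach only later rows make up. A row lasts 1/8 s, in which the tool goes at most 62.5 mm and 10.7 degrees, less where a joint would pass 70% of its speed; a pose out of reach is approached as far as the arm can. A call with a gripper value outside its range is refused whole. The fingers move at their own pace and stop on an object; the grip force is fixed at half the most. Time passes only in rows, so rows that repeat a pose let the fingers close. It gives the time, the measured TCP pose, the force and the opening at its end, in the units of the state.
- read_state(): the state, without advancing time (a new reading comes with each control period).
- capture(name): name is "side" or "top" or "wrist"; returns (picture, depth): 384x512x3 uint8, red, green, blue; 384x512 float32, m along the optical axis (not along the pixel's ray), 0 where there is no reading.
- camera_info(name): a dict with "vfov" (degrees; the focal length in pixels is half the picture's height over the tangent of half this angle, whatever the lens; pixels are square), "cx", "cy" (the principal point, pixels), "R" (3x3) and "t" (3): a world point X has camera coordinates R X + t; the wrist camera has in their place "tool_from_camera" (4x4, takes a point from camera to tool coordinates, whose origin is the TCP and whose axes are the tool frame's). Camera axes: x right, y down, z forward; pixel columns grow to the right and rows downward; lengths in m; the calibration is good to about 2 mm. A picture is of the moment at which its call begins: read the wrist's pose just before it. camera_info takes no time and is no camera call.
- hand_in(): hands the job in, once; it reports no verdict.
Trained networks look in the newest picture that a camera, given by its name, has taken for a name from the list of things; names that differ only in an ending like _2 or _b are one class to them, and where a whole thing is asked for, a point or a joint stands for the part that bears it (a point fixed in the world has none). Each returns a list of dicts, best first, with "score" (0 to 1); they miss things now and then, are a little off and sometimes report something else, mostly with a low value. They report only what shows in the picture. A call takes as long as a camera call. They do not tell look-alikes from the thing itself.
- spot_in(label, camera): "centre" ([x, y, z] in m, in world coordinates, good to about 4 mm: the middle of the surface that is visible of it).
- silhouettes(label, camera): "region" (384x512 bool, what is visible of it).
The state is a dict: "time_s": time; "joint_positions": joint angles; "qvel": joint speeds; "tau": joint torques, N m; "position": TCP position; "tcp_rot": TCP orientation; "force": force on the tool from outside, world axes, zero at the start; "moment": the same for the moment, N m; "opening": opening from 0.0 (shut) to 1.0 (fully open).
Only numpy, scipy, OpenCV 4.12 (cv2) and the standard library are available. Lean on these libraries where they do the work, as an engineer would, in place of code of your own. Each camera call takes 0.05 s, during which the arm holds its last target.

## Task

Fit the chimney to the dolls' house: pick up the loose brick-red chimney stack and lower it, foot first and pots up, through the white-kerbed opening in the slate roof until the kerb's top edge runs along the stack's grey flashing strip. There is no ledge to stop it dropping into the loft, so finish with it still in the gripper, held upright and still at that height, ready for me to drive the screws in through the gable end. Do not force it against the roof, and leave the other toys where they are.

Things in the scene. Friction and masses are not known exactly. Their poses are not given: they have to be found in the camera images.
- stack_head (a point): centre of the stack's head, the place to grip: a block 62 mm (x) x 32 mm (y) x 24 mm tall, its centre 108 mm above the foot; three terracotta pots stand on it, up to 142 mm above the foot. z up towards the pots; either way round (half turn about z) fits the opening
- stack_strip (a point): centre of the stack at the middle of its grey flashing strip, a flush painted band 12 mm high all round the shaft, from 50 to 62 mm above the foot (this point is 56 mm above the foot, 52 mm below stack_head); same axes as stack_head
- stack_foot (a point): centre of the underside of the stack's foot; same axes as stack_head
- stack: brick-red chimney stack, one rigid piece of 100 to 210 g, starts standing upright and loose on the table, easily tipped over. Shaft 56 mm (x) x 26 mm (y), 96 mm tall, with the wider head on top. Origin at the centre of the underside of its foot, z up; same axes as stack_head
- opening (a point): centre of the chimney opening, level with its kerb's top edge, 195 mm above the table. An upright rectangular hole 58 mm (x) by 28 mm (y), 2 mm more than the shaft. White kerb rim 8 mm wide, 12 mm deep; below it the hole widens, and the loft floor is 90 mm below the top edge. x across the ridge, y along it, z up. Nothing on the house is higher than this edge
- house: dolls' house, cream walls, slate-grey pitched roof, green base board 230 (x) x 340 mm (y); fixed. Origin at the centre of its underside. Ridge along y, 191 mm above the table; eaves at about 100 mm; roof 232 x 324 mm. Chimney opening in the ridge at x 0, y -118 mm, near the -y gable. Door faces -x, open back +x
- dog: black wooden dog figure, 90 x 30 mm, 64 mm tall, loose, origin under its middle; to be left alone
- telephone: red plastic push-button toy telephone, 75 x 90 mm, 51 mm tall, loose, origin under its middle; to be left alone
- teapot: white ceramic toy teapot, 105 x 66 mm with spout and handle, 70 mm tall, loose, origin under its middle; to be left alone
- crib: orange plastic doll's crib, 104 x 60 mm, 74 mm tall, loose, origin under its middle; to be left alone
- dresser: grey wooden doll's dresser, 60 x 124 mm, 103 mm tall, loose, origin under its middle; to be left alone
- lunchbox: silver aluminium toy lunchbox with spring clip and carrying handle, 80 x 127 mm, 92 mm tall, loose, origin under its middle; to be left alone
Not all that is in view belongs to the job. Of the things that look like the stack, the smallest one is meant.

How it is judged:
By the outcome, as a careful person would: the job done as asked, in the order asked, and still so for the second after the job is handed in, while the arm keeps its last pose, push and grip.
It also fails if it takes over 48 s, if anything falls off the work surface, if the arm or the gripper's body presses on something with over 40 N, if the wrist force passes 120 N, or if a joint passes its speed limit or range.

## Working session

There is one attempt and no reset: what is moved stays moved. The work goes in short steps, Python scripts to look and compute and a shell command to move; the robot and the scene stay as the last step left them, time stands still between calls to the robot, and variables do not carry over. Pictures are saved under pics/ and viewed, and the job is handed in when it is done.

```bash
mkdir -p pics; ls; python3 - <<'E'
from rig import *
import cv2,numpy as np
s=read_state();print({k:np.round(v,3).tolist() for k,v in s.items()})
for n in ["side","top","wrist"]:
    p,d=capture(n);cv2.imwrite(f"pics/{n}0.png",p[:,:,::-1]);np.savez(f"pics/{n}0.npz",p=p,d=d)
    c=camera_info(n);print(n,{k:np.round(v,4).tolist() for k,v in c.items()})
    for l in ["stack","house"]+(["opening"] if 1 else []):
        try:
            print(l,[(np.round(r["centre"],4).tolist(),round(r["score"],2)) for r in spot_in(l,n)])
        except Exception as e: print(l,e)
E
```

```text
pics
{'time_s': 0.0, 'joint_positions': [63.339, 30.279, 82.156, -0.0, 67.689, -10.226], 'qvel': [0.082, 0.049, -0.07, 0.03, -0.063, -0.082], 'tau': [0.0, -44.005, -17.659, 0.063, 0.058, -0.0], 'position': [0.176, 0.599, 0.241], 'tcp_rot': [[0.283, 0.959, -0.001], [0.959, -0.283, -0.002], [-0.002, -0.0, -1.0]], 'force': [0.439, 0.45, -0.339], 'moment': [0.004, -0.015, -0.014], 'opening': 0.998}
side {'vfov': 43.1713, 'cx': 265.5168, 'cy': 189.5898, 'R': [[0.992, -0.1255, -0.0096], [-0.0909, -0.6618, -0.7441], [0.087, 0.7391, -0.668]], 't': [-0.5316, 0.1293, 1.5611]}
stack [([0.383, -0.2185, 0.0803], 0.87), ([0.4121, -0.5702, 0.1395], 0.81), ([0.3026, -0.3316, 0.1294], 0.64)]
house [([0.5137, 0.0646, 0.1224], 0.61)]
opening [([0.5189, 0.0573, 0.116], 0.82)]
top {'vfov': 42.139, 'cx': 253.4949, 'cy': 186.8313, 'R': [[-0.0168, -0.9999, 0.0008], [-0.9765, 0.0162, -0.2148], [0.2148, -0.0043, -0.9767]], 't': [-0.0153, 0.5643, 1.838]}
stack [([0.292, -0.2953, 0.1563], 0.85), ([0.4079, -0.5414, 0.1547], 0.65), ([0.3784, -0.2087, 0.1212], 0.58)]
house [([0.5047, 0.1542, 0.1385], 0.86), ([0.4193, -0.4006, 0.0469], 0.25)]
opening [([0.5094, 0.1569, 0.145], 0.85), ([0.7266, -0.3141, 0.0363], 0.18)]
wrist {'vfov': 61.4502, 'cx': 257.2656, 'cy': 191.9719, 'tool_from_camera': [[1.0, -0.0003, 0.0003, 0.0004], [0.0002, 0.9701, 0.2425, -0.0657], [-0.0004, -0.2425, 0.9701, -0.1416], [0.0, 0.0, 0.0, 1.0]]}
stack []
house []
opening []
```

View pics/side0.png

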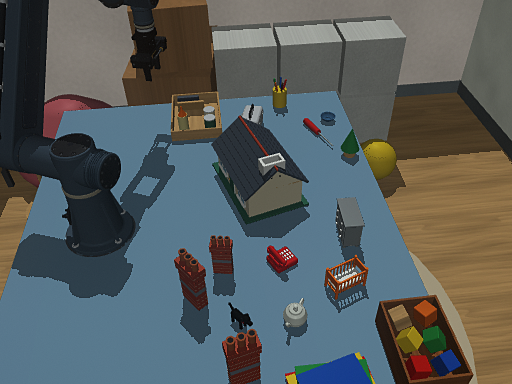

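View pics/top0.png

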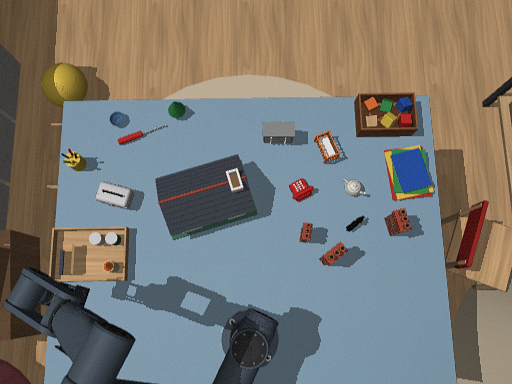

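View pics/wrist0.png

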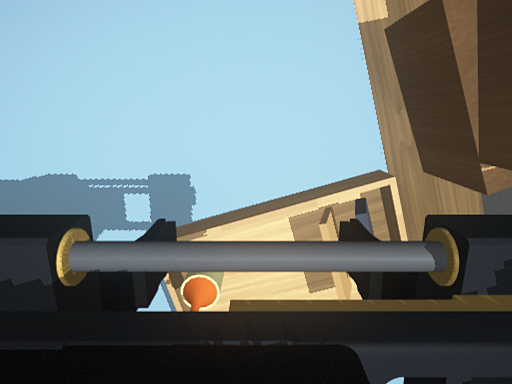

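The side view shows three look-alikes: A at (221,254), B at (191,278) and C at (242,357). In the top view they are at (306,232), (334,254) and (399,222). A looks the smallest. I'll measure all three and check A in a crop.

```bash
cat > h.py <<'E'
from rig import *
import cv2,numpy as np
def cloud(n,d,ci=None,T=None):
    c=ci or camera_info(n);f=192/np.tan(np.radians(c["vfov"]/2))
    v,u=np.mgrid[:384,:512]
    P=np.stack([(u-c["cx"])/f*d,(v-c["cy"])/f*d,d],-1)
    if "R" in c: return (P-np.array(c["t"]))@np.array(c["R"])
    M=np.array(c["tool_from_camera"]);P=P@M[:3,:3].T+M[:3,3]
    R,t=T; return P@np.array(R).T+np.array(t)
E
python3 - <<'E'
from h import *
out=[]
for n,box in [("side",(150,200,290,384)),("top",(280,190,430,280))]:
    z=np.load(f"pics/{n}0.npz");p,d=z["p"],z["d"];W=cloud(n,d)
    x0,y0,x1,y1=box
    c=cv2.resize(p[y0:y1,x0:x1],None,fx=4,fy=4,interpolation=cv2.INTER_CUBIC)
    cv2.imwrite(f"pics/{n}_crop.png",c[:560,:,::-1])
    for c0 in [(0.38,-.21),(0.30,-.31),(0.41,-.55)]:
        m=(np.hypot(W[...,0]-c0[0],W[...,1]-c0[1])<.06)&(W[...,2]>.02)&(d>0)
        q=W[m];print(n,c0,m.sum(),"zmax",np.percentile(q[:,2],[90,97,100]).round(4))
        t=q[q[:,2]>q[:,2].max()-.055]
        r=cv2.minAreaRect((t[:,:2]*1000).astype(np.float32));print("   rect",np.round(r[0],1),np.round(r[1],1),round(r[2],1))
        top=np.median(q[:,:2],0)
z=np.load("pics/top0.npz");p,d=z["p"],z["d"];W=cloud("top",d)
for n in ["top","side"]:
    z=np.load(f"pics/{n}0.npz");p,d=z["p"],z["d"];W=cloud(n,d)
    m=(W[...,2]>.185)&(W[...,2]<.21)&(abs(W[...,0]-.5)<.2)&(abs(W[...,1]-.1)<.2)&(p.min(-1)>150)
    t=W[m];r=cv2.minAreaRect((t[:,:2]*1000).astype(np.float32));print(n,"kerb",m.sum(),np.round(r[0],1),np.round(r[1],1),round(r[2],1),np.median(t[:,2]))
    m=(W[...,2]<.01)&(W[...,2]>-.01); print("table z",np.median(W[...,2][m]))
E
```

```text
side (0.38, -0.21) 706 zmax [0.1377 0.1419 0.1464]
   rect [ 381.9 -216.4] [34.7 62.3] 78.7
side (0.3, -0.31) 1166 zmax [0.1817 0.1851 0.1886]
   rect [ 298.4 -309.1] [42.5 83.6] 36.2
side (0.41, -0.55) 1594 zmax [0.1826 0.1846 0.1883]
   rect [ 412.5 -555. ] [81.  44.5] 13.6
top (0.38, -0.21) 188 zmax [0.1433 0.1465 0.1519]
   rect [ 385.6 -213.7] [32.3 63.3] 78.8
top (0.3, -0.31) 319 zmax [0.1852 0.1888 0.193 ]
   rect [ 302.  -306.9] [41.6 80.8] 36.5
top (0.41, -0.55) 475 zmax [0.185  0.1895 0.1955]
   rect [ 415.4 -551.5] [80.7 45.6] 13.0
top kerb 121 [564.3  44.5] [75.  43.3] 16.2 0.1942082557095934
table z 0.0001448373195665071
side kerb 98 [561.6  43.3] [72.9 48.8] 18.1 0.1934748105239914
table z -0.0013944671538746905
```

View pics/side_crop.png

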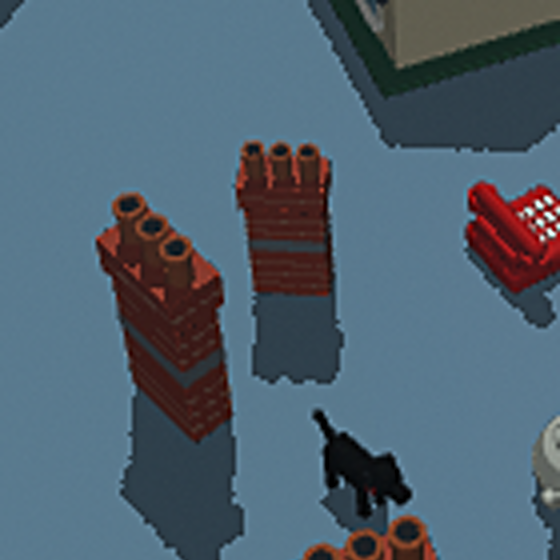

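View pics/top_crop.png

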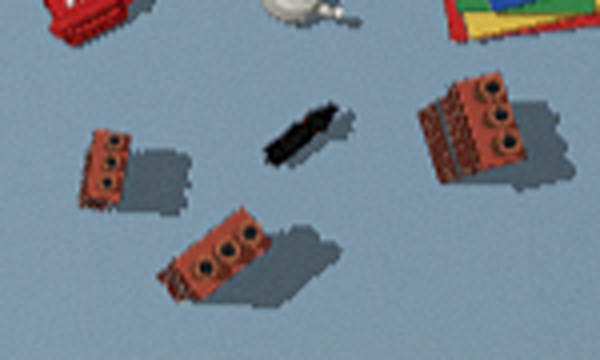

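A is the smallest of the three: head 62x32 mm and 142 mm tall, against about 185 mm for the others. It stands at about (0.384,-0.215) with its x axis at -11°. I'll grip along its 62 mm side, because the gripper body would come within about 6 mm of stack B the other way round.

```bash
cat >> h.py <<'E'
def Rd(yaw):
    a=np.radians(yaw);c,s=np.cos(a),np.sin(a)
    return np.array([[c,s,0],[s,-c,0],[0,0,-1.]])
def plan(R0,p0,targets):
    from scipy.spatial.transform import Rotation as Ro
    for p,yaw in targets:
        d=R0.T@(np.array(p)-p0); r=Ro.from_matrix(R0.T@Rd(yaw)).as_rotvec(degrees=True)
        print(np.round(d,4),np.round(r,2))
E
python3 - <<'E'
from h import *
s=read_state()
plan(np.array(s["tcp_rot"]),np.array(s["position"]),[([.27,.48,.34],65),([.40,.30,.36],40),([.45,.0,.36],10),([.384,-.215,.34],-11.3)])
E
```

```text
[-0.0882  0.1232 -0.0984] [ 0.   -0.    8.57]
[-0.2241  0.2988 -0.1184] [ 0.   -0.   33.57]
[-0.4977  0.4317 -0.1184] [-0.   -0.   63.57]
[-0.7226  0.4292 -0.0984] [-0.   -0.   84.87]
```

```bash
python3 -m jog '-0.03 0.04 -0.035 0 0 3 1;-0.06 0.08 -0.07 0 0 6 1;-0.09 0.123 -0.1 0 0 10 1;-0.125 0.165 -0.11 0 0 18 1;-0.16 0.21 -0.115 0 0 26 1;-0.19 0.255 -0.118 0 0 34 1;-0.224 0.299 -0.118 0 0 42 1;-0.224 0.299 -0.118 0 0 45 1'; python3 - <<'E'
from h import *
s=read_state();print(s["joint_positions"],s["qvel"])
plan(np.array(s["tcp_rot"]),np.array(s["position"]),[([.45,.15,.36],15),([.45,.0,.36],0),([.384,-.215,.34],-11.3)])
E
```

```text
time_s: 1.6
position: [0.4027, 0.2971, 0.3598]
tcp_rot: [[0.882, 0.471, 0.001], [0.471, -0.882, -0.001], [0.001, 0.001, -1.0]]
force: [-0.3, 0.2, 0.2]
opening: 1.001
[ 2.36413377e+01  1.30287712e+01  9.02159431e+01 -6.47878008e-02
  7.66965045e+01 -4.43890208e+00] [ 3.30098916 -0.15390877  0.5822317   2.30917867  0.59674841 23.96041002]
[-2.750e-02  1.521e-01 -1.000e-04] [ 0.06 -0.06 13.1 ]
[-0.0981  0.2844  0.    ] [ 0.05 -0.07 28.1 ]
[-0.2576  0.4429  0.0201] [ 0.05 -0.07 39.4 ]
```

I'll look at the opening from above first, on the way to the stack.

```bash
python3 - <<'E'
from h import *
s=read_state()
plan(np.array(s["tcp_rot"]),np.array(s["position"]),[([.563,.044,.40],17)])
E
```

```text
[ 0.0223  0.2988 -0.0398] [ 0.06 -0.06 11.1 ]
```

```bash
python3 -m jog '0.004 0.06 -0.008 0 0 3 1;0.009 0.12 -0.016 0 0 6 1;0.013 0.18 -0.024 0 0 9 1;0.018 0.24 -0.032 0 0 11 1;0.022 0.299 -0.04 0 0 11 1;0.022 0.299 -0.04 0 0 11 1;0.022 0.299 -0.04 0 0 11 1'; cat > kerb.py <<'E'
from h import *
import sys
tag=sys.argv[1]
s=read_state();p,d=capture("wrist");cv2.imwrite(f"pics/{tag}.png",p[:,:,::-1]);np.savez(f"pics/{tag}.npz",p=p,d=d,R=s["tcp_rot"],t=s["position"])
W=cloud("wrist",d,T=(s["tcp_rot"],s["position"]))
print(s["position"],np.degrees(np.arctan2(s["tcp_rot"][1][0],s["tcp_rot"][0][0])))
m=(W[...,2]>.186)&(W[...,2]<.21)&(abs(W[...,0]-.563)<.07)&(abs(W[...,1]-.044)<.07)&(p.min(-1)>150)&(d>0)
n,l,st,_=cv2.connectedComponentsWithStats(m.astype(np.uint8));k=1+np.argmax(st[1:,4]);m=l==k
q=W[m];print(m.sum(),"z",np.percentile(q[:,2],[5,50,95]).round(4))
# top plane
q=q[abs(q[:,2]-np.median(q[:,2]))<.004]
r=cv2.minAreaRect((q[:,:2]*1000).astype(np.float32));print("outer",np.round(r[0],2),np.round(r[1],1),round(r[2],2))
cs,h=cv2.findContours(m.astype(np.uint8),cv2.RETR_CCOMP,cv2.CHAIN_APPROX_NONE)
for c,hh in zip(cs,h[0]):
    if len(c)<40: continue
    P=W[c[:,0,1],c[:,0,0]]
    # project onto z=kerb plane using rays: contour of hole lies on kerb pixels
    r=cv2.minAreaRect((P[:,:2]*1000).astype(np.float32));print("hole" if hh[3]>=0 else "out",len(c),np.round(r[0],2),np.round(r[1],1),round(r[2],2))
E
python3 kerb.py w1
```

```text
time_s: 2.48
position: [0.5619, 0.0482, 0.3992]
tcp_rot: [[0.954, 0.301, -0.001], [0.301, -0.954, 0.001], [-0.001, -0.001, -1.0]]
force: [0.9, 1.4, -0.6]
opening: 1.001
[0.56191951 0.04815856 0.3991769 ] 17.535565266169485
1517 z [0.1891 0.1932 0.1946]
outer [561.92  46.3 ] [74.  44.4] 16.32
out 213 [562.3   45.01] [74.1 47.4] 16.36
hole 149 [561.85  46.75] [58.5 29.4] 16.35
```

View pics/w1.png

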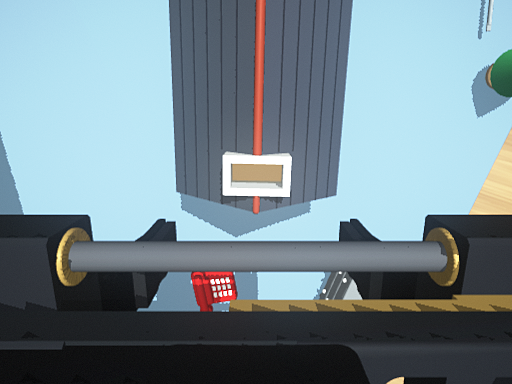

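The kerb shows at (257,175) with the hole clear. I'll repeat the measurement with the arm settled.

```bash
python3 -m jog '0 0 0 0 0 0 1;0 0 0 0 0 0 1;0 0 0 0 0 0 1'; python3 kerb.py w2;python3 - <<'E'
from h import *
s=read_state()
print(s["qvel"])
plan(np.array(s["tcp_rot"]),np.array(s["position"]),[([.47,-.09,.36],3),([.384,-.215,.35],-11.3)])
E
```

```text
time_s: 2.9
position: [0.5622, 0.0487, 0.3997]
tcp_rot: [[0.953, 0.303, 0.0], [0.303, -0.953, -0.0], [0.0, 0.0, -1.0]]
force: [0.5, -0.1, 0.3]
opening: 1.001
[0.56218559 0.04866673 0.39968087] 17.63605907813688
1478 z [0.1892 0.1932 0.1944]
outer [562.07  46.52] [73.3 44.3] 16.37
out 211 [562.25  45.53] [73.5 46.4] 16.42
hole 150 [561.58  46.77] [59.1 29.3] 16.17
[-0.37177551  0.22359329 -0.16391608 -0.02573021  0.00351586 -0.05697355]
[-0.1299  0.1041  0.0397] [ 0.000e+00 -1.000e-02  1.462e+01]
[-0.2497  0.1972  0.0497] [ 0.000e+00 -1.000e-02  2.892e+01]
```

```bash
python3 -m jog '-0.04 0.032 0.01 0 0 5 1;-0.08 0.065 0.02 0 0 10 1;-0.13 0.104 0.03 0 0 15 1;-0.17 0.135 0.04 0 0 20 1;-0.21 0.167 0.05 0 0 25 1;-0.25 0.197 0.05 0 0 29 1;-0.25 0.197 0.05 0 0 29 1;-0.25 0.197 0.05 0 0 29 1'
python3 -m jog '0 0 0 0 0 0 1;0 0 0 0 0 0 1'
python3 - <<'E'
from h import *
s=read_state();p,d=capture("wrist");cv2.imwrite(f"pics/w3.png",p[:,:,::-1]);np.savez(f"pics/w3.npz",p=p,d=d,R=s["tcp_rot"],t=s["position"])
W=cloud("wrist",d,T=(s["tcp_rot"],s["position"]))
print(s["position"],np.degrees(np.arctan2(s["tcp_rot"][1][0],s["tcp_rot"][0][0])),s["qvel"].max())
m=(np.hypot(W[...,0]-.384,W[...,1]+.215)<.06)&(W[...,2]>.03)&(d>0)
print("top",np.percentile(W[m][:,2],[50,80,99]))
for lo,hi in [(.108,.124),(.1,.15),(.13,.15)]:
    q=W[m&(W[...,2]>lo)&(W[...,2]<hi)];r=cv2.minAreaRect((q[:,:2]*1000).astype(np.float32));print(lo,len(q),np.round(r[0],2),np.round(r[1],1),round(r[2],2),np.median(q,0).round(4))
print([(np.round(r["centre"],4),r["score"]) for r in spot_in("stack","wrist")])
E
```

```text
time_s: 3.95
position: [0.3838, -0.2151, 0.3497]
tcp_rot: [[0.98, -0.198, 0.001], [-0.198, -0.98, 0.0], [0.001, -0.0, -1.0]]
force: [-0.3, -0.3, 0.3]
opening: 0.997
time_s: 4.2
position: [0.3842, -0.2143, 0.3496]
tcp_rot: [[0.981, -0.196, 0.0], [-0.196, -0.981, 0.0], [0.0, -0.0, -1.0]]
force: [0.3, 0.1, 0.9]
opening: 0.999
[ 0.3841823  -0.21434145  0.34959216] -11.295765669566011 0.15449022034598986
top [0.43389687 0.44211098 0.44928245]
0.108 929 [ 383.25 -212.14] [32.2 61.2] 78.32 [ 0.3844 -0.206   0.1182]
0.1 1521 [ 383.04 -212.05] [32.3 61.6] 78.54 [ 0.3838 -0.2088  0.1188]
0.13 527 [ 382.93 -212.  ] [16.7 54.1] 77.07 [ 0.383  -0.2119  0.1405]
[(array([ 0.308 , -0.2996,  0.1366]), 0.9), (array([ 0.3835, -0.2038,  0.1211]), 0.63)]
```

View pics/w3.png

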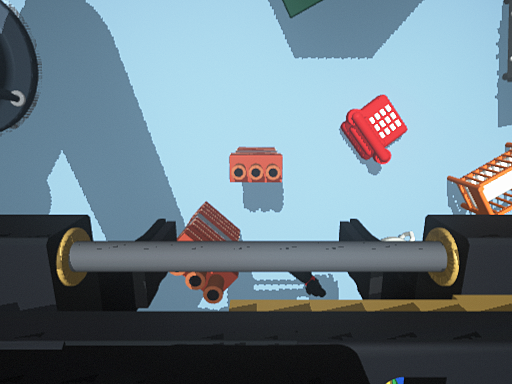

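The picture shows A at (256,165), between the jaws' centre lines, with B at (210,250) and the dog at (315,285). Next I'll check gripper-body clearance to B, then descend.

```bash
python3 - <<'E'
from h import *
for n in ["side","top"]:
    z=np.load(f"pics/{n}0.npz");W=cloud(n,z["d"])
    m=(np.hypot(W[...,0]-.30,W[...,1]+.308)<.065)&(W[...,2]>.13)&(z["d"]>0)
    L=(W[m]-np.array([.383,-.2125,.108]))@Rd(-11.4); 
    k=L[:,0]>-.1
    print(n,"all y min",L[:,1].min(),"with |x|<.1:",L[k][:,1].min(),L[k][:,0].max())
E
```

```text
side all y min 0.07076792831409637 with |x|<.1: 0.07076792831409637 -0.02110914502133535
top all y min 0.06659313249277014 with |x|<.1: 0.06659313249277014 -0.02026232336448059
```

```bash
python3 -m jog '-0.001 -0.002 0.04 0 0 0 1;-0.001 -0.002 0.08 0 0 0 1;-0.001 -0.002 0.12 0 0 0 1;-0.001 -0.002 0.14 0 0 0 1;-0.001 -0.002 0.15 0 0 0 1;-0.001 -0.002 0.15 0 0 0 1'
python3 - <<'E'
from h import *
s=read_state();p,d=capture("wrist");cv2.imwrite(f"pics/w4.png",p[:,:,::-1]);np.savez(f"pics/w4.npz",p=p,d=d,R=s["tcp_rot"],t=s["position"])
print(s["position"],s["force"])
W=cloud("wrist",d,T=(s["tcp_rot"],s["position"]))
m=(np.hypot(W[...,0]-.384,W[...,1]+.215)<.06)&(W[...,2]>.03)&(d>0)
for lo,hi in [(.108,.124),(.13,.15)]:
    q=W[m&(W[...,2]>lo)&(W[...,2]<hi)];r=cv2.minAreaRect((q[:,:2]*1000).astype(np.float32));print(lo,len(q),np.round(r[0],2),np.round(r[1],1),round(r[2],2))
E
```

```text
time_s: 5.05
position: [0.3832, -0.213, 0.1994]
tcp_rot: [[0.98, -0.198, -0.0], [-0.198, -0.98, 0.0], [-0.001, -0.0, -1.0]]
force: [0.3, 0.0, -0.3]
opening: 0.999
[ 0.38318635 -0.21302668  0.19935881] [ 0.34491657  0.01555487 -0.29527742]
0.108 2196 [ 382.9 -212.3] [32.1 62.1] 78.59
0.13 1558 [ 382.69 -212.39] [16.6 53.7] 78.58
```

View pics/w4.png

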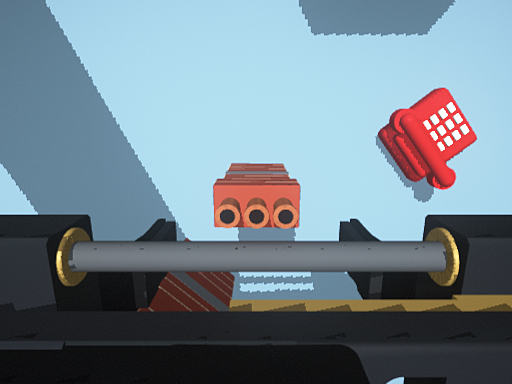

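The stack's head is centred between the fingers at (256,195). B has about 30 mm of clearance, so I'm descending.

```bash
python3 -m jog '0 -0.0005 0.03 0 0 0 1;0 -0.0005 0.06 0 0 0 1;0 -0.0005 0.08 0 0 0 1;0 -0.0005 0.091 0 0 0 1;0 -0.0005 0.091 0 0 0 1;0 -0.0005 0.091 0 0 0 1' && python3 -m jog '0 0 0 0 0 0 0.9;0 0 0 0 0 0 0.8;0 0 0 0 0 0 0.75;0 0 0 0 0 0 0.7;0 0 0 0 0 0 0.6;0 0 0 0 0 0 0.5;0 0 0 0 0 0 0.4;0 0 0 0 0 0 0.4'
```

```text
time_s: 5.85
position: [0.3837, -0.2132, 0.1093]
tcp_rot: [[0.98, -0.198, 0.001], [-0.198, -0.98, -0.001], [0.002, 0.001, -1.0]]
force: [-0.7, -0.0, 0.2]
opening: 1.001
time_s: 6.85
position: [0.383, -0.2126, 0.1086]
tcp_rot: [[0.98, -0.198, -0.0], [-0.198, -0.98, 0.0], [-0.0, -0.0, -1.0]]
force: [-0.8, 1.0, 2.1]
opening: 0.712
```

Gripped at 62 mm opening. I'll lift it and check.

```bash
python3 -m jog '0 0 -0.01 0 0 0 0;0 0 -0.03 0 0 0 0;0 0 -0.06 0 0 0 0;0 0 -0.11 0 0 0 0;0 0 -0.16 0 0 0 0;0 0 -0.2 0 0 0 0;0 0 -0.22 0 0 0 0;0 0 -0.22 0 0 0 0'; python3 -m jog '0 0 0 0 0 0 0;0 0 0 0 0 0 0'
cat > look.py <<'E'
from h import *
import sys
tag=sys.argv[1]
s=read_state();R=np.array(s["tcp_rot"]);t=np.array(s["position"])
for n in ["side","top"]:
    p,d=capture(n);W=cloud(n,d);L=(W-t)@R
    np.savez(f"pics/{tag}{n}.npz",p=p,d=d,R=R,t=t)
    c=camera_info(n);f=192/np.tan(np.radians(c["vfov"]/2));q=np.array(c["R"])@t+np.array(c["t"]);u,v=int(c["cx"]+f*q[0]/q[2]),int(c["cy"]+f*q[1]/q[2])
    y0,x0=max(0,v-60),max(0,u-60);cv2.imwrite(f"pics/{tag}{n}.png",cv2.resize(p[y0:v+60,x0:u+60,::-1],None,fx=5,fy=5,interpolation=cv2.INTER_CUBIC))
print(t,s["force"],s["opening"],np.degrees(np.arctan2(R[1,0],R[0,0])))
E
python3 look.py a
```

```text
time_s: 7.85
position: [0.3836, -0.213, 0.3303]
tcp_rot: [[0.98, -0.198, 0.003], [-0.198, -0.98, -0.003], [0.004, 0.002, -1.0]]
force: [-0.1, 0.7, -2.2]
opening: 0.704
time_s: 8.1
position: [0.3825, -0.2121, 0.3272]
tcp_rot: [[0.98, -0.198, -0.002], [-0.198, -0.98, 0.002], [-0.003, -0.002, -1.0]]
force: [-0.4, 0.0, -1.7]
opening: 0.71
[ 0.38248688 -0.21207064  0.32724185] [-0.373444    0.03554047 -1.66950324] 0.710365556610559 -11.435032774604737
```

View pics/aside.png

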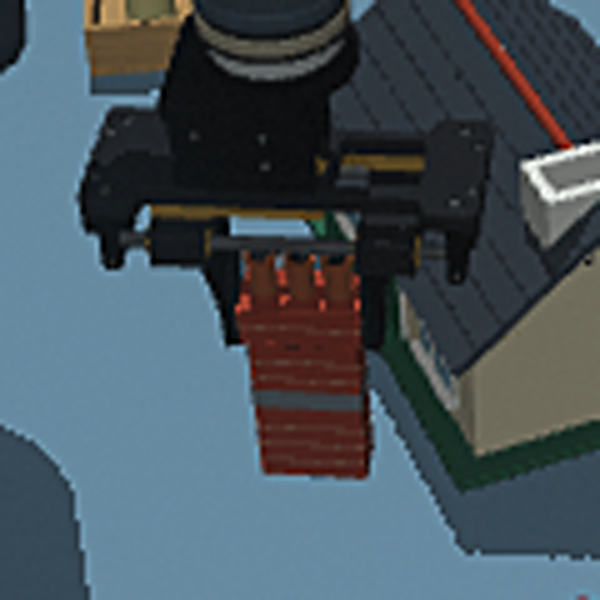

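The stack is held and lifted clear, with the strip visible at crop (310,400). Next I'll measure its tilt and offset in the tool frame.

```bash
cat > tilt.py <<'E'
from h import *
import sys
z=np.load(f"pics/{sys.argv[1]}side.npz");W=cloud("side",z["d"]);R,t=z["R"],z["t"]
psi=np.degrees(np.arctan2(R[1,0],R[0,0]));L=(W-t)@Rd(psi)  # ideal vertical tool frame
p=z["p"].astype(int);m=(abs(L[...,0])<.03)&(abs(L[...,1])<.035)&(L[...,2]>.02)&(L[...,2]<.125)&(z["d"]>0)
face=m&(abs(L[...,0])<.026)&(L[...,2]<.1)
q=L[face];A=np.c_[q[:,0],q[:,2]-.05,np.ones(len(q))];w=np.ones(len(q),bool)
for _ in range(5):
    s=np.linalg.lstsq(A[w],q[w,1],rcond=None)[0];r=abs(A@s-q[:,1]);w=r<.003
print("face n",w.sum(),"yaw slope deg",np.degrees(s[0]),"tilt about x deg",np.degrees(s[1]),"face y at z.05",s[2],"-> axis y",s[2]-.013)
q=L[m];print("z max",np.percentile(q[:,2],[98,99.5]))
for a,b in [(.03,.05),(.05,.07),(.07,.1)]:
    k=q[(q[:,2]>a)&(q[:,2]<b)];print("x extent",a,k[:,0].min().round(4),k[:,0].max().round(4))
# edges per image row: fit roll
ys=np.unique(np.nonzero(m)[0])
g=m&(abs(p[...,0]-p[...,1])<20);k=L[g];print("strip z",len(k),np.percentile(k[:,2],[5,50,95]) if len(k) else None)
E
python3 tilt.py a; python3 - <<'E'
from h import *
s=read_state();print(s["position"])
plan(np.array(s["tcp_rot"]),np.array(s["position"]),[([.562,.0465,.40],16.35),([.562,.0465,.35],16.35)])
E
```

```text
face n 409 yaw slope deg 0.4473261949410317 tilt about x deg -0.09579528639915386 face y at z.05 0.01447063291076854 -> axis y 0.00147063291076854
z max [0.10694762 0.1105709 ]
x extent 0.03 -0.0282 0.0281
x extent 0.05 -0.0287 0.0285
x extent 0.07 -0.028 0.0277
strip z 100 [0.04686179 0.0540443  0.10470621]
[ 0.38272729 -0.21230186  0.32751588]
[ 0.1242 -0.2893 -0.0723] [ -0.11   0.1  -27.79]
[ 0.1244 -0.2892 -0.0223] [ -0.11   0.1  -27.79]
```

```bash
python3 -m jog '0.015 -0.036 -0.03 0 0 -3.5 0;0.03 -0.072 -0.05 0 0 -7 0;0.05 -0.11 -0.05 0 0 -10.5 0;0.065 -0.15 -0.05 0 0 -14 0;0.08 -0.19 -0.05 0 0 -17.5 0;0.096 -0.225 -0.05 0 0 -21 0;0.11 -0.257 -0.05 0 0 -24.5 0;0.124 -0.289 -0.05 0 0 -27.8 0' && python3 -m jog '0 0 0 0 0 0 0;0 0 0 0 0 0 0;0 0 0 0 0 0 0;0 0 0 0 0 0 0'; python3 look.py b; python3 tilt.py b
python3 - <<'E'
from h import *
s=read_state()
plan(np.array(s["tcp_rot"]),np.array(s["position"]),[([.562,.0465,.325],16.35)])
E
```

```text
time_s: 9.2
position: [0.5624, 0.0471, 0.3775]
tcp_rot: [[0.959, 0.284, -0.002], [0.284, -0.959, 0.0], [-0.002, -0.001, -1.0]]
force: [-0.2, -0.6, -1.4]
opening: 0.709
time_s: 9.7
position: [0.5616, 0.0452, 0.3787]
tcp_rot: [[0.96, 0.28, -0.0], [0.28, -0.96, -0.0], [-0.0, 0.0, -1.0]]
force: [0.4, -0.5, -1.2]
opening: 0.713
[0.56161112 0.04523406 0.37866832] [ 0.372888   -0.48341965 -1.1853238 ] 0.7133071535657503 16.287707583270254
face n 303 yaw slope deg 0.455841883329704 tilt about x deg -0.2706458938762225 face y at z.05 0.014233714380482008 -> axis y 0.001233714380482009
z max [0.10748301 0.11023899]
x extent 0.03 -0.03 0.0278
x extent 0.05 -0.03 0.0273
x extent 0.07 -0.0298 0.0266
strip z 85 [0.0459392  0.0553735  0.08612532]
[ 0.0005 -0.0009  0.0537] [ 0.01 -0.01 -0.04]
```

View pics/bside.png

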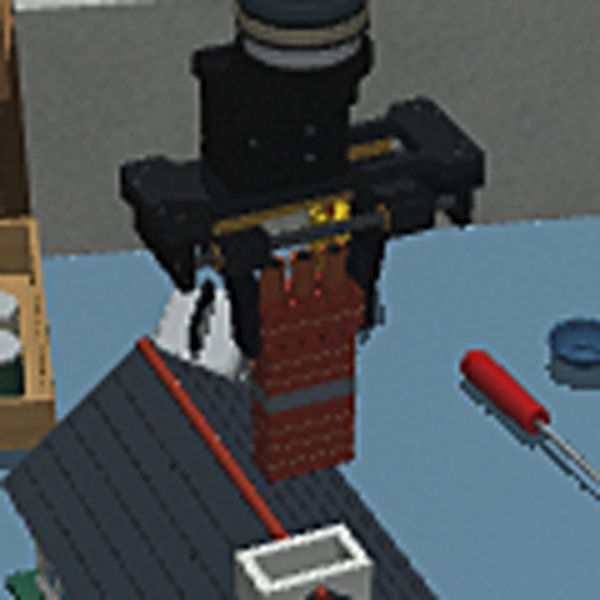

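View pics/btop.png

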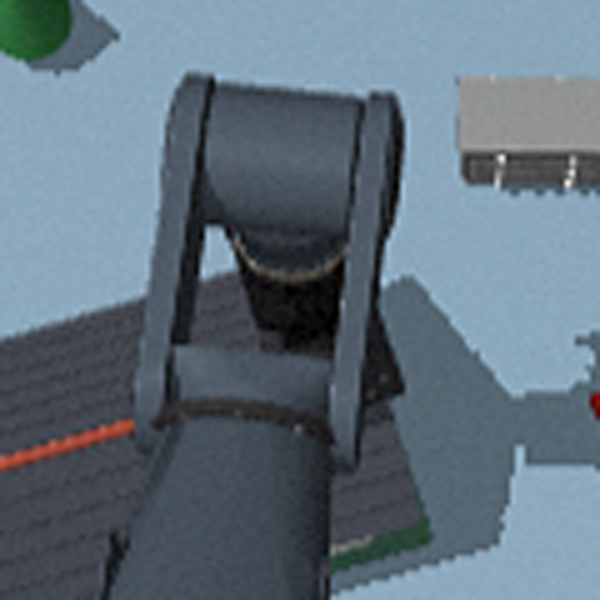

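The side view shows the stack upright above the kerb, and the arm hides it in the top view. The pose readings are noisy, so I'll chain the commanded poses to get noise-free ones.

```bash
python3 - <<'E'
from h import *
R=Rd(73.567);yaw=73.567;t=np.array([.177,.599,.242])
for m in [(-.224,.299,-.118,45),(.022,.299,-.04,11),(-.25,.197,.05,29),(-.001,-.002,.15,0),(0,-.0005,.091,0),(0,0,-.22,0),(.124,-.289,-.05,-27.8)]:
    t=t+Rd(yaw)@np.array(m[:3]);yaw-=m[3];print(t.round(4),round(yaw,2))
s=read_state();print(s["position"])
for n in ["w1","w2","w4"]:
    z=np.load(f"pics/{n}.npz");print(n,z["t"].round(4),np.degrees(np.arctan2(z["R"][1,0],z["R"][0,0])))
E
```

```text
[0.4004 0.2996 0.36  ] 28.57
[0.5627 0.0475 0.4   ] 17.57
[ 0.3838 -0.2158  0.35  ] -11.43
[ 0.3833 -0.2136  0.2   ] -11.43
[ 0.3834 -0.2131  0.109 ] -11.43
[ 0.3834 -0.2131  0.329 ] -11.43
[0.5622 0.0456 0.379 ] 16.37
[0.56173957 0.04544445 0.37872511]
w1 [0.5619 0.0482 0.3992] 17.535565266169485
w2 [0.5622 0.0487 0.3997] 17.63605907813688
w4 [ 0.3832 -0.213   0.1994] -11.40493889366273
```

```bash
python3 -m jog '0 -0.0005 0.02 0 0 0 0;0 -0.0005 0.04 0 0 0 0;0 -0.0005 0.05 0 0 0 0;0 -0.0005 0.053 0 0 0 0;0 -0.0005 0.053 0 0 0 0;0 -0.0005 0.053 0 0 0 0'; python3 look.py c; python3 tilt.py c; python3 - <<'E'
from h import *
ps=[]
for i in range(6):
    s=read_state();ps.append(s["position"])
    p,d=capture("wrist")
ps=np.array(ps);print(ps.round(4),ps.mean(0))
R=s["tcp_rot"];np.savez("pics/c_w.npz",p=p,d=d,R=R,t=ps.mean(0))
cv2.imwrite("pics/c_w.png",cv2.resize(p[120:250,160:350,::-1],None,fx=4,fy=4,interpolation=cv2.INTER_CUBIC))
E
```

```text
time_s: 10.55
position: [0.5623, 0.0465, 0.3263]
tcp_rot: [[0.959, 0.282, 0.002], [0.282, -0.959, -0.0], [0.001, 0.001, -1.0]]
force: [-0.1, -0.7, -2.2]
opening: 0.708
[0.56225967 0.04646265 0.32633246] [-0.13724394 -0.7290917  -2.21292338] 0.7078064010183748 16.371487687218366
face n 264 yaw slope deg 0.3953797275088051 tilt about x deg 0.8024362907952707 face y at z.05 0.014741848651110069 -> axis y 0.0017418486511100693
z max [0.10867485 0.1093782 ]
x extent 0.03 -0.0298 0.0267
x extent 0.05 -0.0298 0.0264
x extent 0.07 -0.0298 0.0274
strip z 67 [0.04867318 0.05480505 0.06223387]
[[0.5621 0.0465 0.3262]
 [0.5621 0.0465 0.3261]
 [0.562  0.0465 0.326 ]
 [0.5619 0.0465 0.3259]
 [0.5619 0.0465 0.3258]
 [0.5619 0.0465 0.3257]] [0.56197611 0.04650031 0.32594256]
```

View pics/c_w.png

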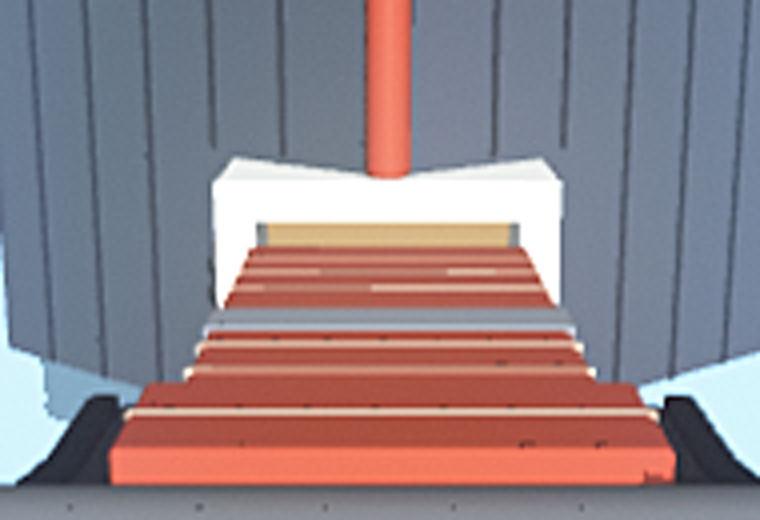

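View pics/cside.png

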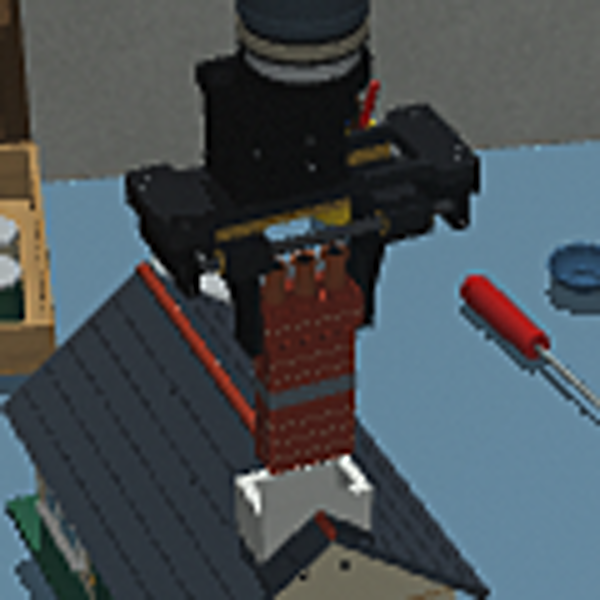

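The wrist view shows the foot edge at crop (388,247) and the kerb's back inner edge at (388,222). They are laterally centred to about 0.5 mm. I'll lower to about 8 mm above the kerb and measure again with less parallax.

```bash
python3 -m jog '0 0 0.007 0 0 0 0;0 0 0.014 0 0 0 0;0 0 0.014 0 0 0 0;0 0 0.014 0 0 0 0'; python3 - <<'E'
from h import *
s=read_state()
p,d=capture("wrist");print(s["position"],s["force"])
np.savez("pics/d_w.npz",p=p,d=d,R=s["tcp_rot"],t=s["position"])
cv2.imwrite("pics/d_w.png",cv2.resize(p[140:215,190:320,::-1],None,fx=6,fy=6,interpolation=cv2.INTER_NEAREST))
for r in (184,186,188,190,192,194): print(r,[(c,p[r,c].tolist()) for c in list(range(212,228,1))][::1] if 0 else "")
c0=257
print("col",[(r,p[r,c0].tolist(),round(float(d[r,c0]),4)) for r in range(158,200)])
E
```

```text
time_s: 11.45
position: [0.5618, 0.0465, 0.3114]
tcp_rot: [[0.959, 0.282, -0.0], [0.282, -0.959, 0.0], [-0.0, -0.0, -1.0]]
force: [0.6, 0.1, -1.3]
opening: 0.703
[0.56184562 0.04647686 0.31141215] [ 0.56674599  0.11355563 -1.33915583]
184 
186 
188 
190 
192 
194 
col [(158, [245, 141, 117], 0.2649), (159, [245, 142, 117], 0.2653), (160, [246, 142, 117], 0.2654), (161, [246, 142, 118], 0.265), (162, [246, 143, 120], 0.2656), (163, [246, 141, 117], 0.2644), (164, [247, 144, 121], 0.2668), (165, [245, 139, 115], 0.2668), (166, [237, 120, 97], 0.2668), (167, [230, 185, 174], 0.2656), (168, [255, 255, 255], 0.2632), (169, [255, 255, 255], 0.2623), (170, [255, 255, 255], 0.2618), (171, [255, 255, 255], 0.263), (172, [255, 255, 255], 0.2634), (173, [255, 255, 255], 0.2637), (174, [255, 255, 255], 0.2645), (175, [255, 255, 255], 0.2638), (176, [255, 255, 255], 0.2628), (177, [255, 255, 255], 0.2644), (178, [255, 255, 254], 0.3569), (179, [212, 177, 123], 0.3572), (180, [219, 191, 141], 0.3581), (181, [204, 159, 122], 0.2544), (182, [180, 102, 90], 0.2511), (183, [181, 110, 100], 0.2474), (184, [208, 144, 126], 0.2442), (185, [201, 131, 112], 0.2415), (186, [172, 91, 81], 0.2373), (187, [191, 133, 117], 0.234), (188, [190, 131, 115], 0.2314), (189, [176, 95, 84], 0.2288), (190, [174, 92, 80], 0.2254), (191, [218, 176, 156], 0.2218), (192, [212, 168, 149], 0.2192), (193, [174, 91, 80], 0.2171), (194, [179, 100, 86], 0.2151), (195, [181, 97, 82], 0.2124), (196, [172, 109, 101], 0.209), (197, [155, 144, 148], 0.2066), (198, [151, 159, 170], 0.2042), (199, [149, 154, 163], 0.2018)]
```

View pics/d_w.png

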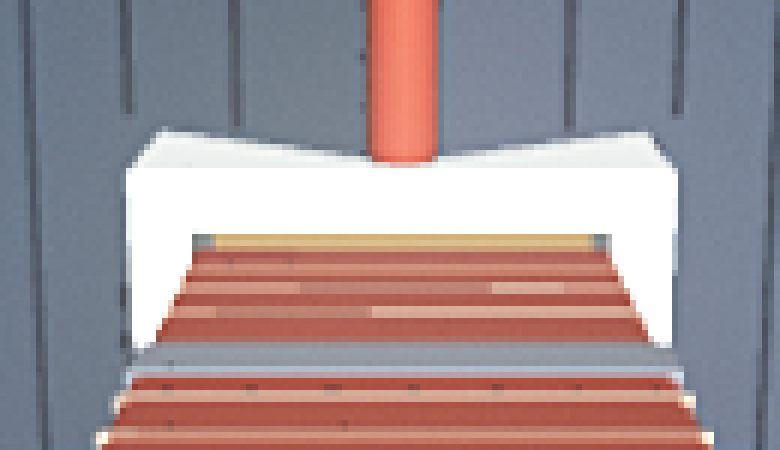

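Offsets by the wrist view are about 0.15 mm across and a few tenths along, inside the 1 mm clearance. I'll go down slowly and watch the force.

```bash
python3 -m jog '0 0 0.003 0 0 0 0;0 0 0.006 0 0 0 0;0 0 0.008 0 0 0 0;0 0 0.010 0 0 0 0;0 0 0.011 0 0 0 0;0 0 0.011 0 0 0 0'; python3 - <<'E'
from h import *
s=read_state()
p,d=capture("wrist");print(s["position"],s["force"],s["moment"])
cv2.imwrite("pics/e_w.png",cv2.resize(p[140:215,190:320,::-1],None,fx=6,fy=6,interpolation=cv2.INTER_NEAREST))
E
```

```text
time_s: 12.25
position: [0.5618, 0.0465, 0.3005]
tcp_rot: [[0.959, 0.282, -0.0], [0.282, -0.959, 0.0], [-0.0, -0.0, -1.0]]
force: [0.5, -0.3, -1.8]
opening: 0.715
[0.56178325 0.04652526 0.30045426] [ 0.45426442 -0.31600741 -1.77553216] [-0.05789854  0.02501234  0.00515755]
```

View pics/e_w.png

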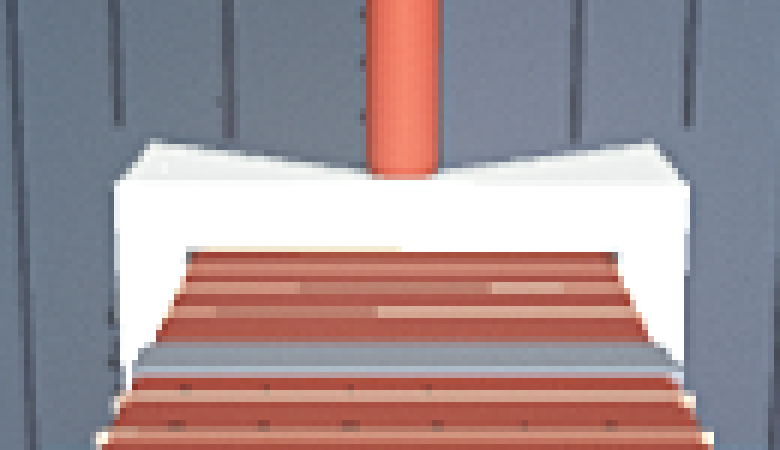

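No contact force (-1.8 N is just the stack's weight), and the foot is in the opening. Continuing down.

```bash
python3 -m jog '0 0 0.003 0 0 0 0;0 0 0.006 0 0 0 0;0 0 0.009 0 0 0 0;0 0 0.011 0 0 0 0;0 0 0.012 0 0 0 0;0 0 0.012 0 0 0 0'; python3 - <<'E'
from h import *
s=read_state()
p,d=capture("wrist");print(s["position"],s["force"],s["moment"])
cv2.imwrite("pics/f_w.png",cv2.resize(p[140:225,190:320,::-1],None,fx=6,fy=6,interpolation=cv2.INTER_NEAREST))
E
```

```text
time_s: 13.05
position: [0.5618, 0.0465, 0.2885]
tcp_rot: [[0.959, 0.282, -0.0], [0.282, -0.959, 0.0], [-0.0, -0.0, -1.0]]
force: [0.1, -0.1, -1.1]
opening: 0.714
[0.56179855 0.04647759 0.28848222] [ 0.14802606 -0.05902971 -1.09142217] [-0.05420251  0.02355901 -0.01770266]
```

View pics/f_w.png

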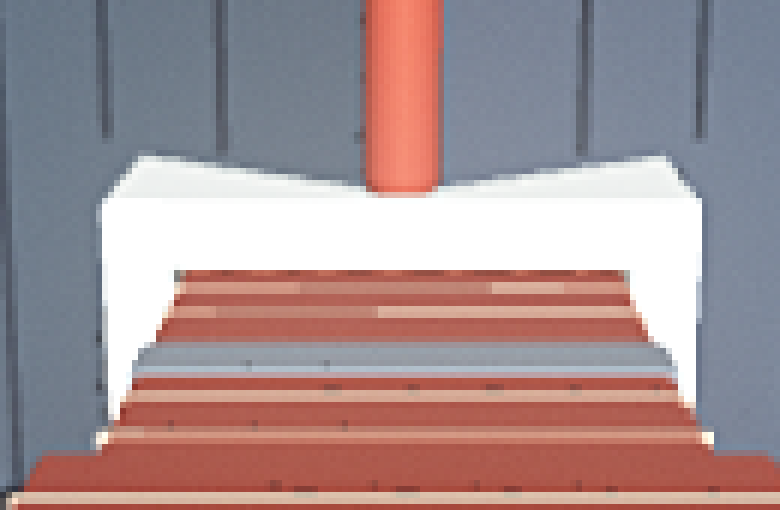

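The foot is about 14 mm in, with dark gaps at both corners and no side force. About 41 mm remain.

```bash
python3 -m jog '0 0 0.004 0 0 0 0;0 0 0.008 0 0 0 0;0 0 0.012 0 0 0 0;0 0 0.016 0 0 0 0;0 0 0.019 0 0 0 0;0 0 0.020 0 0 0 0;0 0 0.020 0 0 0 0'; python3 -c "
from rig import *
s=read_state();print(s['force'],s['moment'])"
```

```text
time_s: 13.98
position: [0.5618, 0.0465, 0.2685]
tcp_rot: [[0.959, 0.282, -0.0], [0.282, -0.959, -0.0], [-0.0, 0.0, -1.0]]
force: [-0.1, -0.0, -1.6]
opening: 0.711
[-0.11375496 -0.04226288 -1.6397187 ] [-0.10973699  0.04375629 -0.00014552]
```

```bash
python3 -m jog '0 0 0.004 0 0 0 0;0 0 0.008 0 0 0 0;0 0 0.012 0 0 0 0;0 0 0.016 0 0 0 0;0 0 0.019 0 0 0 0;0 0 0.0205 0 0 0 0;0 0 0.0205 0 0 0 0;0 0 0.0205 0 0 0 0'; python3 look.py g; python3 - <<'E'
from h import *
s=read_state()
p,d=capture("wrist");print(s["position"],s["force"],s["moment"])
W=cloud("wrist",d,T=(s["tcp_rot"],s["position"]));np.savez("pics/g_w.npz",p=p,W=W)
for r in range(176,215,1): print(r,p[r,257],W[r,257].round(4)[2],end=' | ')
cv2.imwrite("pics/g_w.png",cv2.resize(p[150:240,190:320,::-1],None,fx=6,fy=6,interpolation=cv2.INTER_NEAREST))
E
```

```text
time_s: 14.98
position: [0.5619, 0.0465, 0.2482]
tcp_rot: [[0.959, 0.282, 0.0], [0.282, -0.959, -0.0], [0.0, 0.0, -1.0]]
force: [0.0, 0.2, -0.8]
opening: 0.71
[0.56189906 0.04648295 0.24817328] [ 0.01503255  0.23445596 -0.83646032] 0.7099114736363272 16.367966368993997
[0.56191615 0.04648713 0.24821713] [ 0.51947765  0.28705153 -0.95392957] [-0.02501958 -0.01688017  0.0393907 ]
176 [245 136 113] 0.1902 | 177 [245 138 115] 0.189 | 178 [245 138 115] 0.1892 | 179 [245 139 114] 0.1895 | 180 [245 139 115] 0.1894 | 181 [244 137 112] 0.1896 | 182 [240 129 106] 0.1891 | 183 [230 107  83] 0.1887 | 184 [231 217 213] 0.1901 | 185 [253 255 255] 0.194 | 186 [255 255 255] 0.1936 | 187 [255 255 255] 0.193 | 188 [255 255 255] 0.1946 | 189 [255 255 255] 0.1934 | 190 [255 255 255] 0.1939 | 191 [255 255 255] 0.1936 | 192 [255 255 255] 0.1925 | 193 [255 255 255] 0.1931 | 194 [255 255 255] 0.1942 | 195 [255 255 255] 0.1941 | 196 [255 255 255] 0.1929 | 197 [255 255 255] 0.194 | 198 [255 255 255] 0.1932 | 199 [134 139 150] 0.1957 | 200 [145 151 159] 0.1978 | 201 [176 190 203] 0.1993 | 202 [187 161 167] 0.2015 | 203 [176  87  72] 0.2042 | 204 [172  87  75] 0.2066 | 205 [214 173 154] 0.2083 | 206 [210 166 146] 0.2095 | 207 [174  90  78] 0.2115 | 208 [177  96  84] 0.2126 | 209 [176  97  84] 0.2155 | 210 [175  91  80] 0.2167 | 211 [187 127 112] 0.2191 | 212 [211 154 133] 0.2189 | 213 [199 125 105] 0.2233 | 214 [174  91  80] 0.2253 |
```

View pics/g_w.png

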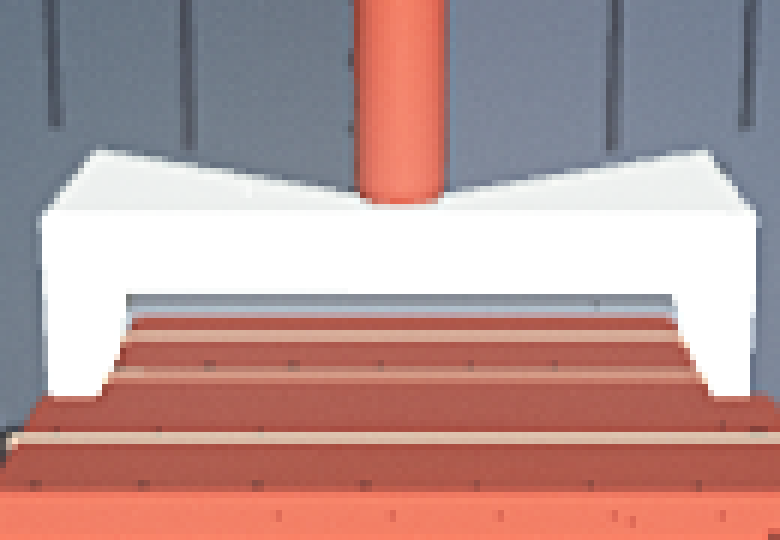

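View pics/gside.png

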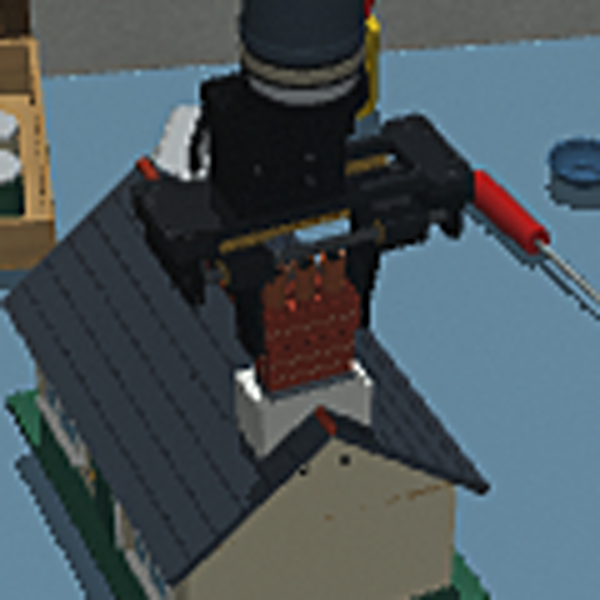

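The strip's upper edge shows 6-7 mm above the kerb's top edge, so the kerb runs along the middle of the strip. I'll hold briefly to check for creep, then hand in.

```bash
python3 -m jog '0 0 0 0 0 0 0;0 0 0 0 0 0 0;0 0 0 0 0 0 0;0 0 0 0 0 0 0;0 0 0 0 0 0 0;0 0 0 0 0 0 0;0 0 0 0 0 0 0;0 0 0 0 0 0 0'; python3 - <<'E'
from h import *
s=read_state()
p,d=capture("wrist");o=np.load("pics/g_w.npz")["p"]
print(s["force"],np.abs(p.astype(int)-o)[150:240,190:320].mean(), abs(s["qvel"]).max())
print([p[r,257].tolist() for r in range(197,204)])
E
```

```text
time_s: 16.12
position: [0.5618, 0.0465, 0.248]
tcp_rot: [[0.959, 0.282, -0.0], [0.282, -0.959, -0.0], [-0.0, 0.0, -1.0]]
force: [0.1, -0.2, -1.9]
opening: 0.712
[ 0.12467569 -0.19100821 -1.8568209 ] 1.7175213675213674 0.17181994636530562
[[255, 255, 255], [255, 255, 255], [134, 140, 150], [146, 152, 159], [175, 189, 202], [189, 163, 169], [176, 87, 71]]
```

```bash
python3 -c "
from rig import *
print(hand_in())"
```

```text
the job is handed in; nothing more can be done
None
```

The chimney stack is in the roof opening with its pots up, held still in the gripper at the flashing strip, and I handed the job in at about 16 s.

**What I did:** Three stacks looked alike, so I measured them and took the smallest, which was 142 mm tall against about 185 mm for the other two. I gripped it by the 62 mm sides of its head, lifted it over the house and lined it up with the white kerb in the wrist view. Then I lowered it in small steps.

**Last checks:**
- **Height:** The strip's upper edge showed 6–7 mm above the kerb's top edge, so the kerb runs along about the middle of the strip.
- **Contact:** The wrist force was only the stack's weight, about 1–2 N, with no side push on the kerb at the readings between steps.
- **Stillness:** Nothing moved over a 1 s hold, and the gripper opening stayed at 62 mm.
- **Other toys:** I kept clear of them throughout and felt no contact, but I did not measure their positions again at the end.

**What disagreed:**
- **Sideways position:** The side camera put the stack about 1.5 mm off the gripper's centre, which is within its calibration error. I went by the wrist camera instead.
- **Kerb height:** The wrist camera read the kerb about 1.5 mm lower than the stated 195 mm.
- **Tilt:** The side camera's tilt readings ran from -0.3° to 0.8°, which I took as measurement noise.

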